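# Crank the loader into line and load the instrument cassette

## Robot

A 6-joint arm with a two-finger parallel gripper is mounted at the origin on the work surface. World frame = base frame: x ahead of the robot, y to its left, z up, the work surface at z = 0. Lengths are in m, angles in rad, forces in N, time in s.
With the tool pointing down it reaches from about 0.3 to 0.75 m from the base axis. Payload 8.5 kg.
Tool frame: the origin (TCP) lies on the centre line of the jaws, within the pads' length; the fingertips stand 22 mm ahead of it and the grasp point (between the pads) lies 3 mm ahead of it; x points along the fingers, y is the direction in which the jaws open and shut, and the axes are right-handed (so a half turn about x gives the same grasp; the last joint's range is limited). The gripper opens to 85 mm and grips with 20 to 120 N. Pads are 22 mm wide; open, the fingers measure 114 mm over their backs; the gripper's body (76 mm by 85 mm) begins 54 mm behind the grasp point. The pads swing forward as they close: fully open they stand 13 mm farther back than shut.
Start: joints at [1.095, 0.381, 1.297, -0, 1.464, -0.215], TCP at [0.142, 0.531, 0.253] pointing down, gripper open.
Joint ranges: [-3.11, 3.11], [-0.89, 2.33], [0.22, 2.48], [-1.42, 4.56], [0.17, 2.85], [-2.88, 2.88]. Speed limits (rad/s): [2.39, 2.39, 3.14, 3.14, 3.14, 3.14].

## Interface

Orientations are given as [roll, pitch, yaw] about the fixed x, y, z axes, in that order (R = Rz(yaw) Ry(pitch) Rx(roll)).
In Python, from bench import r gives the robot as it stands.
- The arm moves only by the tool move_arm, never from a script. Its argument "series" is a list that holds one entry, the list of rows, each a list of 7 numbers: the turn, a rotation vector about the tool's x, y, z in rad, then the shift along the tool's x, y, z in mm, then the closure in counts, from 0 (fully open) to 255 (shut). In form: [[[ax, ay, az, tx, ty, tz, gripper], ...]]. A call has 1 to 20 rows; each row is the pose to reach, as a shift and turn from the pose measured when the call began, along the tool's axes at that moment; what a row does not reach only later rows make up. A row lasts 1/12 s, in which the tool goes at most 41.7 mm and 7.16 degrees, less where a joint would pass 70% of its speed; a pose out of reach is approached as far as the arm can. A call with a gripper value outside its range is refused whole. The fingers move at their own pace and stop on an object; "force" is the grip in N (left out, the last holds). Time passes only in rows, so rows that repeat a pose let the fingers close. It gives the time, the measured TCP pose, the force and the opening at its end, in the units of the state.
- r.sense(): the state, without advancing time (a new reading comes with each control period).
- r.read_camera(name): name is "scene" or "top"; returns (picture, depth): 400x640x3 uint8, red, green, blue; 400x640 float32, m along the optical axis (not along the pixel's ray), 0 where there is no reading.
- r.calibration(name): a dict with "fx", "fy", "cx", "cy" (pixels), "R" (3x3) and "t" (3): a world point X has camera coordinates R X + t. Camera axes: x right, y down, z forward; pixel columns grow to the right and rows downward; lengths in m; the calibration is good to about 2 mm. A picture is of the moment at which its call begins. calibration takes no time and is no camera call.
- r.job_done(): hands the job in, once; it reports no verdict.
The state is a dict: "t": time; "joint_positions": joint angles; "qvel": joint speeds; "joint_torque": joint torques, N m; "tool_pos": TCP position; "ee_rot": TCP orientation; "ft_force": force on the tool from outside, world axes, zero at the start; "moment": the same for the moment, N m; "grip_width": finger opening in m.
Only numpy, scipy, OpenCV 4.12 (cv2) and the standard library are available. Lean on these libraries where they do the work, as an engineer would, in place of code of your own. Each camera call takes 0.05 s, during which the arm holds its last target.

## Task

Fit the loose crank on the loader's square shaft and wind it clockwise, about two to three turns, until the case on the slide table stands in line with the feed tray; move the table only with the crank. Then push the instrument cassette along the tray into the case until it is fully home against the back, leaving the crank seated on the shaft and the other things on the worktop undisturbed.

Things in the scene. Friction and masses are not known exactly. Their poses are not given: they have to be found in the camera images.
- loader: Fixed bench-top loader; white base 215 x 385 x 30 mm, origin on the worktop, z up. In its frame: feed tray along y, centre line x = 0; grey gearbox (64 x 50 mm, top at z = 105 mm) with the upright square shaft at x = 0, y = -165 mm; between them a slide table carries the case along x. The cassette is pushed along -y.
- tray_line (a point): Point on the loader's axis x = 0, y = 0, at the height of the tray floor (60 mm above the worktop); axes as the loader's. The sheet-steel feed tray runs from y = 18 to 188 mm, open at both ends, side rails 89 mm apart and 15 mm high; nothing stands beyond its y = 192 mm end.
- shaft_foot (a point): Foot of the upright square steel shaft, on its axis, level with the gearbox top. Shaft 14 x 14 mm, 24 mm high, plus a 6 mm cone on top. Its x and y are square to the flats and turn with it. About 0.1 N m of friction; it stays where it is left. Clockwise seen from above advances the table 20 mm a turn.
- case_slide (a joint): Travel of the slide table that carries the case, in m. Starts at 0 to 0.02, grows as the shaft is wound clockwise and the case moves along the loader's -x. 0.060 is exactly in line with the tray, within 0.004 is good; an end stop lies at 0.0635.
- case_mouth (a point): Mouth of the sheet-steel case: centre of its floor edge, 1.5 mm lower than the tray floor; axes as the loader's. In line with the tray when it lies at the loader's x = 0, y = 0. Inside 88 mm wide, 35.5 mm high, 122 mm deep (to -y); roof top 98 mm above the worktop, with a 50 mm wide slot along its middle. Lips beside the mouth flare out 13 mm towards the tray.
- crank_hub (a point): Loose crank lying knob up: centre of its hub's grip part, 44 mm above the hub's underside. Dark steel hub 32 x 32 x 60 mm, flats along the crank's x and y. Plain metal arm 18 mm wide along +x, 32 to 40 mm above the underside. 100 mm from the hub's axis an upright free-spinning black knob, 24 mm thick, 41 to 86 mm above the underside. 0.47 kg.
- crank_socket (a point): Centre of the underside of the crank's hub: mouth of its square socket, 15.5 mm wide and 30 mm deep, square to the crank's x and y (+x points along the arm), z up. Fully fitted, it coincides with shaft_foot. The arm may stand in any of four directions.
- cassette_mid (a point): Centre (half-way up) of the closed flat steel cassette, 84 mm wide, 132 mm long (its y), 30 mm high, about 0.45 kg, lying lengthwise in the feed tray. Fully home, its centre lies 56 mm inside the mouth (y = -56 mm from case_mouth) and its tail end stands 10 mm out of the mouth.
- tub: Bystander: white lidded plastic tub, 166 x 126 x 112 mm, origin under its centre.
- bottle: Bystander: plain white bottle, 60 mm thick, 160 mm high, origin under its centre.
- glove_box: Bystander: flat cardboard box 90 x 180 x 60 mm, origin under its centre.
Not all that is in view belongs to the job. What is shaped like the part that bears cassette_mid but red is not meant.

How it is judged:
By the outcome, as a careful person would: the job done as asked, in the order asked, and still so for the second after the job is handed in, with the robot touching nothing.
It also fails if it takes over 72 s, if anything falls off the work surface, if the arm or the gripper's body presses on something with over 40 N, if the wrist force passes 120 N, or if a joint passes its speed limit or range.

## Working session

There is one attempt and no reset: what is moved stays moved. The work goes in short steps, Python scripts to look and compute and a tool call to move; the robot and the scene stay as the last step left them, time stands still between calls to the robot, and variables do not carry over. Pictures are saved under pics/ and viewed, and the job is handed in when it is done.

Besides the shell and the picture viewer there is one more tool, called after ">>>" as name([rows], argument=value, ...), one row to a line, values as JSON. move_arm: Moves the arm, as the interface text tells. Its arguments: {"type":"object","properties":{"series":{"type":"array"},"force":{"type":"number"}},"required":["series"]}

```bash
ls; mkdir -p pics; python3 - <<'E'
from bench import r
import cv2,numpy as np
print(r.sense())
for n in("scene","top"):
    p,d=r.read_camera(n); np.savez(f"{n}0.npz",p=p,d=d)
    cv2.imwrite(f"pics/{n}0.png",p[:,:,::-1])
    print(n,r.calibration(n))
E
```

```text
pics
{'t': 0.0, 'joint_positions': array([ 1.09468160e+00,  3.81228212e-01,  1.29828155e+00, -6.54452797e-06,
        1.46358911e+00, -2.15296507e-01]), 'qvel': array([ 0.00022622, -0.00078588,  0.00031109,  0.00091317,  0.00150019,
       -0.00017469]), 'joint_torque': array([-1.05920640e-05, -4.48459053e+01, -2.31275243e+01, -1.91371960e-04,
        4.83013326e-03, -1.33180933e-05]), 'tool_pos': array([0.14170738, 0.53115825, 0.25268744]), 'ee_rot': array([-1.7817735 ,  1.56929009, -2.04259102]), 'ft_force': array([ 0.30319658, -1.61545844, -0.39124046]), 'moment': array([ 0.01301205, -0.02220607, -0.01153223]), 'grip_width': 0.08560119965263792}
scene {'fx': 457.9730824026052, 'fy': 457.9730824026052, 'cx': 317.8116391219759, 'cy': 199.9217190391103, 'R': array([[ 0.0066987 ,  0.99993224,  0.00952087],
       [ 0.74856002,  0.00129867, -0.66306576],
       [-0.6630332 ,  0.01156862, -0.7485006 ]]), 't': array([-0.05935815, -0.33177427,  1.53970143])}
top {'fx': 361.28121441300175, 'fy': 361.28121441300175, 'cx': 318.2488760770544, 'cy': 193.57804683291602, 'R': array([[ 0.02596236, -0.99965886, -0.00284977],
       [-0.9889015 , -0.02526561, -0.14640861],
       [ 0.14628666,  0.00661925, -0.9892201 ]]), 't': array([0.02409172, 0.53084295, 1.01745881])}
```

View pics/scene0.png

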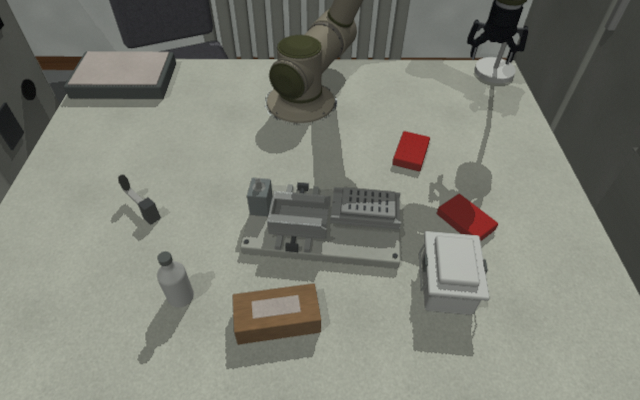

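View pics/top0.png

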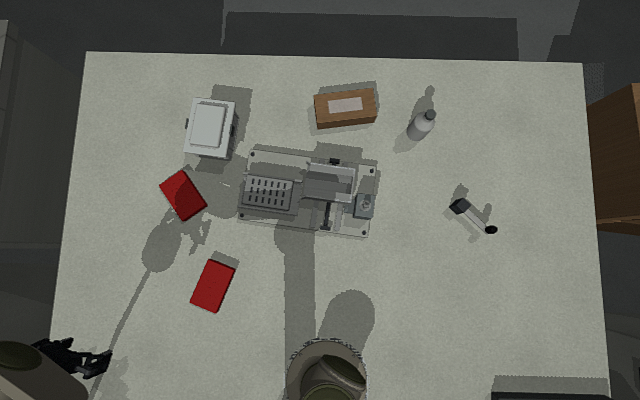

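```bash
cat > h.py <<'E'
import numpy as np,cv2
from bench import r
def load(n,k=0):
    z=np.load(f"{n}{k}.npz"); return z['p'],z['d']
def cal(n):
    c=r.calibration(n); return c
def ray(n,u,v,z):
    c=cal(n);R=c['R'];t=c['t'];o=-R.T@t
    d=R.T@np.array([(u-c['cx'])/c['fx'],(v-c['cy'])/c['fy'],1.])
    return o+d*(z-o[2])/d[2]
def proj(n,X):
    c=cal(n);p=c['R']@np.array(X)+c['t'];return np.array([c['fx']*p[0]/p[2]+c['cx'],c['fy']*p[1]/p[2]+c['cy']])
def cloud(n,d):
    c=cal(n);v,u=np.mgrid[0:400,0:640]
    P=np.stack([(u-c['cx'])/c['fx']*d,(v-c['cy'])/c['fy']*d,d],-1)
    return (P-c['t'])@c['R']
def snap(n,k):
    p,d=r.read_camera(n);np.savez(f"{n}{k}.npz",p=p,d=d);return p,d
def crop(p,x0,y0,x1,y1,s,name):
    cv2.imwrite(f"pics/{name}.png",cv2.resize(p[y0:y1,x0:x1,::-1],None,fx=s,fy=s,interpolation=cv2.INTER_CUBIC))
E
python3 - <<'E'
from h import *
p,d=load("top");crop(p,230,135,390,245,5,"tA");crop(p,435,175,515,245,7,"tB")
p,d=load("scene");crop(p,230,170,410,275,4,"sA");crop(p,105,165,175,235,7,"sB")
E
```

```text
(no output)
```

View pics/tA.png

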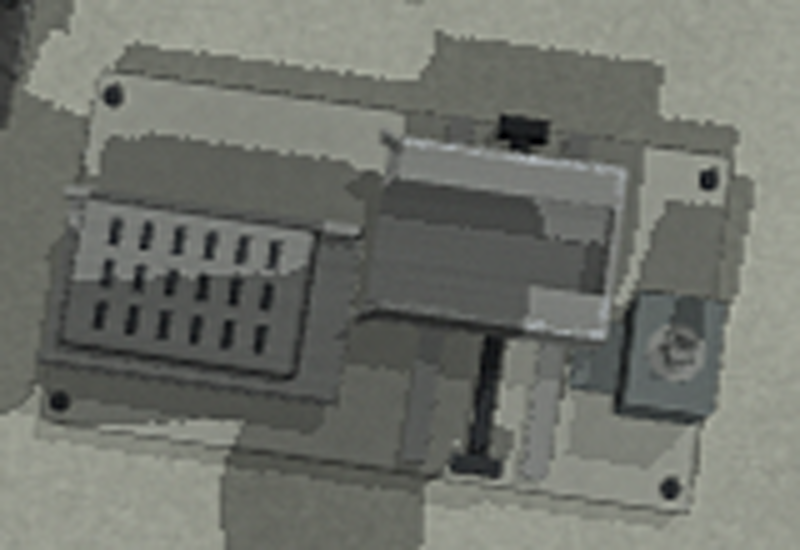

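View pics/tB.png

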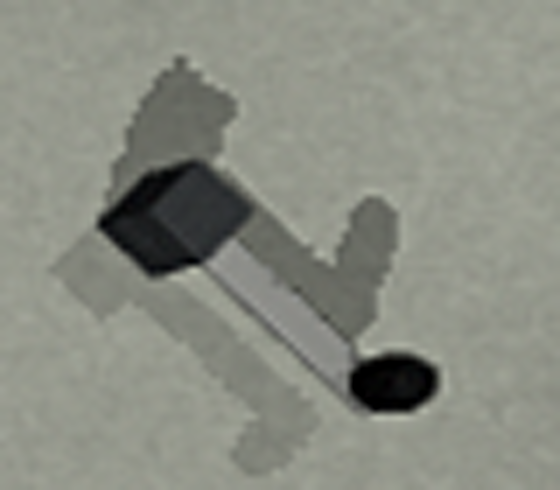

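View pics/sA.png

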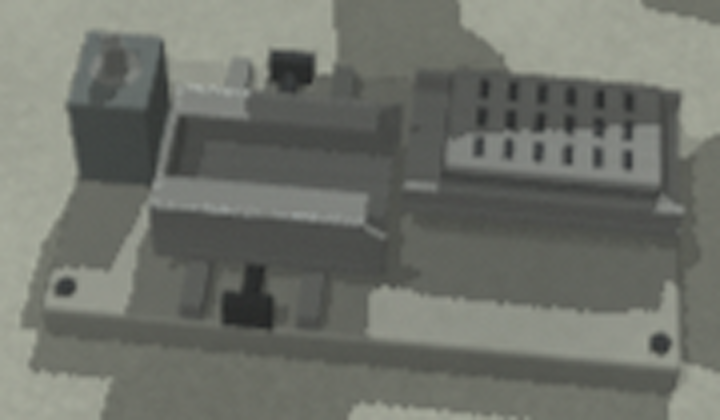

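View pics/sB.png

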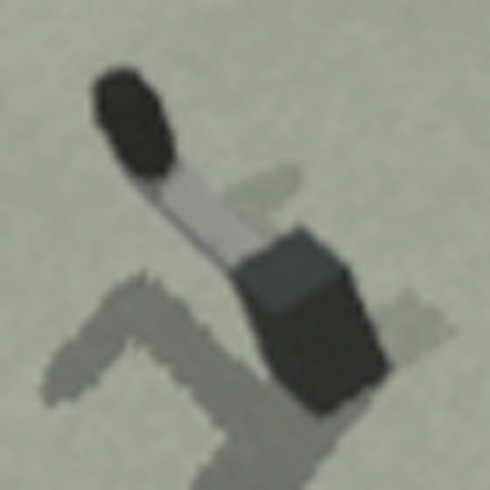

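```bash
python3 - <<'E'
from h import *
np.set_printoptions(precision=4,suppress=True)
for n in("top","scene"):
    p,d=load(n);C=cloud(n,d)
    ok=(d>0)
    # table level
    for uv in [(300,300),(450,300),(420,80),(200,250)]:
        if n=="scene":continue
        print("tab",C[uv[1]-3:uv[1]+3,uv[0]-3:uv[0]+3].reshape(-1,3).mean(0))
    x,y,z=C[...,0],C[...,1],C[...,2]
    roi=ok&(abs(y-(-0.1))<.5)&(x>.2)&(x<.75)
    def comps(lo,hi,amin=8):
        m=(roi&(z>lo)&(z<hi)).astype(np.uint8)
        k,l,s,c=cv2.connectedComponentsWithStats(m)
        for i in range(1,k):
            if s[i,4]>=amin:
                P=C[l==i]
                print(n,lo,hi,"px",s[i,4],c[i].round(1),"med",np.median(P,0),"rect",cv2.minAreaRect(P[:,:2].astype(np.float32)*1000))
    comps(.02,.04,200);comps(.085,.1);comps(.1,.11);comps(.115,.14,4);comps(.05,.066);comps(.07,.088)
E
```

```text
tab [ 0.2229  0.0845 -0.0015]
tab [ 0.2385 -0.3412  0.0288]
tab [ 0.9113 -0.2747 -0.0014]
tab [ 0.359   0.3864 -0.0009]
top 0.02 0.04 px 3642 [297.9 196. ] med [0.4833 0.1034 0.0291] rect ((536.3927612304688, 70.13554382324219), (385.6256408691406, 215.2914276123047), 83.3370590209961)
top 0.02 0.04 px 654 [363.1 178.6] med [ 0.5808 -0.094   0.0288] rect ((578.98681640625, -94.53178405761719), (113.42539978027344, 80.20001983642578), 7.81247615814209)
top 0.02 0.04 px 1357 [211.8 284.7] med [0.2612 0.3342 0.0292] rect ((259.01849365234375, 334.9723815917969), (84.9158935546875, 132.72271728515625), 69.91845703125)
top 0.085 0.1 px 650 [217.9 140.4] med [0.6504 0.3119 0.0942] rect ((689.9279174804688, 341.8512268066406), (104.6419906616211, 132.88694763183594), 82.14448547363281)
top 0.085 0.1 px 65 [419.9 127.6] med [ 0.7147 -0.2429  0.0944] rect ((722.699951171875, -249.7361602783203), (58.27490997314453, 26.4361629486084), 59.0781364440918)
top 0.085 0.1 px 832 [330.8 182.7] med [0.5365 0.0035 0.0968] rect ((554.92724609375, 9.372001647949219), (138.4932403564453, 106.4011154174804
[... 12374 characters left out ...]
81.02133178710938)
scene 0.07 0.088 px 278 [296.7 228.7] med [0.6036 0.0055 0.0792] rect ((603.227294921875, 2.9111099243164062), (139.38272094726562, 7.884980201721191), 81.78783416748047)
scene 0.07 0.088 px 10 [422.9 245.5] med [0.6528 0.2954 0.0808] rect ((652.9000854492188, 295.3173522949219), (3.697995185852051, 4.224676132202148), 45.572235107421875)
scene 0.07 0.088 px 29 [423.2 265. ] med [0.7088 0.288  0.0813] rect ((703.183349609375, 289.4817199707031), (5.875520706176758, 29.29912567138672), 83.28213500976562)
scene 0.07 0.088 px 25 [185.5 279. ] med [ 0.7422 -0.2313  0.0779] rect ((739.534912109375, -231.4700164794922), (3.284313917160034, 20.498882293701172), 82.00035095214844)
```

```bash
python3 - <<'E'
from h import *
from scipy.spatial.transform import Rotation as Ro
np.set_printoptions(precision=2,suppress=True)
p,d=load("top");a=cv2.resize(p[192:220,350:382,::-1],None,fx=12,fy=12,interpolation=cv2.INTER_CUBIC)
p2,d2=load("scene");b=cv2.resize(p2[170:198,240:272,::-1],None,fx=12,fy=12,interpolation=cv2.INTER_CUBIC)
g=np.hstack([a,b]);g=cv2.convertScaleAbs(g,alpha=1.6);cv2.imwrite("pics/sh0.png",g)
for n,u0,v0 in(("top",352,194),("scene",244,170)):
    p,d=load(n);z=cloud(n,d)[...,2]*1000
    print((z[v0:v0+22,u0:u0+28]).astype(int))
    m=(z>118)&(z<140);m[:v0]=0;m[v0+22:]=0;m[:,:u0]=0;m[:,u0+28:]=0
    P=cloud(n,d)[m]*1000
    print(P[P[:,2]>126][:,:2].mean(0),P.mean(0))
print(Ro.from_euler('xyz',r.sense()['ee_rot']).as_matrix())
E
```

```text
[[ 101   30   27   25   26   97  103  105  108  102  106  101  103  105
   105  103   99  103   27   30   29   -1    1   -1    0   -4    0   -2]
 [  27   28   25   27   70  104  104  103  103  102  102 1084  104  103
   105  102  104  104  103  101  104  102 1084   -1   -1    0   -2   -1]
 [  28   27   29   26   76  102  104  101  103  101  105  103  103  105
   102  103  107  105  101  105  106  104  101   99   -2    0    1   -2]
 [  31   32   27   47   81  102  102  104  104  104  101  101 1084  103
   105  101   99   99  104  103  101  103  103    0    0    0   -2   -1]
 [  28   28   26   53   83  103  104  106  105  102  104  103  101  104
   101  105  105  102  102   99  104  103  101   -2    0   -1   -2   -1]
 [  46   29   29   57   93  103  103  103  101  103  104  104  103  102
   104  101  105  105  102  101  101  103  100    2    0    0   -2    0]
 [  44   43   47   58   93  101  103  104  105  104  104  103  105  104
   104  105  103  103  102  102  104  107  104   -2   -1    0   -4    0]
 [  45   44   46   65  100  102  105  105  101  102  101  101  103  105
   103  103  
[... 4107 characters left out ...]
98  89  78]
 [  0   0   0   0   1 108 106 102 105 107 104 105 112 110 108 108 109 108
  105 108 106 107 106 105 104  98  88  74]
 [  0  -1  -1   2 102 105 106 104 105 105 105 107 106 107 106 104 106 104
  106 107 105 106 104 102 102  95  85  71]
 [ -2   0   0   0 105 105 106 104 106 104 106 107 106 105 106 107 106 104
  110 933 105 107 108 105 103  92  79  73]
 [  1   0  -4  -2 105 105 106 105 105 106 102 108 109 106 106 108 105 105
  105 104 106 104 103 105 101  91  80  69]
 [  0   2   0   2 107 104 106 103 104 103 103 105 105 107 105 104 103 103
  103 106 104 104 106 106  97  85  75  68]]
[494.41 -92.03] [495.39 -91.94 128.32]
[[-0.    0.26  0.97]
 [-0.    0.97 -0.26]
 [-1.   -0.   -0.  ]]
```

View pics/sh0.png

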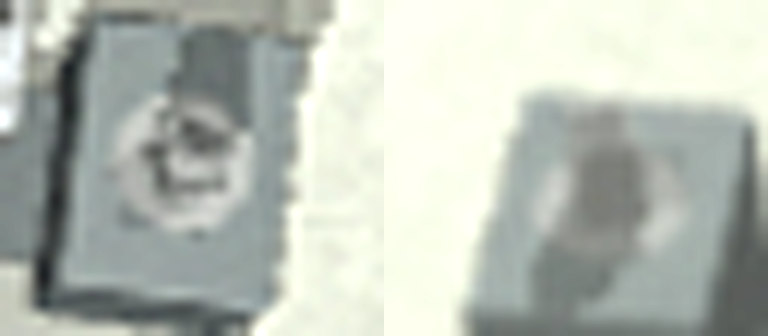

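```bash
python3 - <<'E'
from h import *
np.set_printoptions(precision=1,suppress=True)
# average a few frames cheaply: 3 each (0.3 s)
D={};
for n in("top","scene"):
    ps=[];ds=[]
    for i in range(3):
        p,d=r.read_camera(n);ps.append(p.astype(float));ds.append(d)
    P=np.mean(ps,0);d=np.median(ds,0);np.savez(f"{n}1.npz",p=P.astype(np.uint8),d=d.astype(np.float32))
    C=cloud(n,d)*1000
    u0,v0,u1,v1=(358,196,374,212) if n=="top" else (250,174,266,192)
    S=C[v0:v1,u0:u1].reshape(-1,3)
    if n=="scene":
        F=S[(S[:,2]>109)&(S[:,2]<125)&(S[:,0]>490)]
        l=cv2.fitLine(F[:,:2].astype(np.float32),cv2.DIST_HUBER,0,.01,.01).ravel();print("front face n",len(F),l,np.degrees(np.arctan2(l[1],l[0])))
        print(F[np.argsort(F[:,1])])
    T=S[S[:,2]>125];print(n,len(T),T.mean(0),cv2.minAreaRect(T[:,:2].astype(np.float32)))
    g=cv2.resize(P[v0-4:v1+4,u0-6:u1+6,::-1].astype(np.uint8),None,fx=20,fy=20,interpolation=cv2.INTER_LANCZOS4)
    cv2.imwrite(f"pics/sh1{n}.png",cv2.convertScaleAbs(g,alpha=1.7))
E
```

```text
top 29 [492.3 -90.5 129.1] ((492.31195068359375, -90.50171661376953), (13.723597526550293, 13.981642723083496), 10.906554222106934)
front face n 29 [  0.2  -1.  498.1 -90.9] -77.23793
[[496.  -98.5 121.8]
 [498.6 -96.9 110.2]
 [502.1 -96.6 110.4]
 [500.  -96.4 115.3]
 [499.7 -96.1 118.5]
 [498.7 -96.  121. ]
 [497.9 -95.8 123.8]
 [500.2 -94.2 111.9]
 [498.9 -94.1 114.1]
 [501.3 -93.4 120.2]
 [498.4 -93.2 124.2]
 [501.2 -93.1 123.7]
 [498.9 -92.  110.5]
 [497.7 -91.9 112.8]
 [497.7 -91.6 116.4]
 [496.9 -91.4 119.2]
 [498.2 -90.8 124.1]
 [497.3 -89.5 112.4]
 [497.4 -89.2 116.1]
 [498.4 -88.7 120.7]
 [496.9 -88.6 122.7]
 [497.5 -87.3 109. ]
 [496.2 -87.2 111.3]
 [497.9 -86.6 116.7]
 [497.1 -86.5 119.4]
 [497.  -86.2 122.8]
 [496.7 -84.7 111.8]
 [497.7 -84.2 116.4]
 [496.6 -84.1 118.8]]
scene 30 [494.3 -91.8 130.5] ((491.88641357421875, -91.9855728149414), (15.507563591003418, 12.120266914367676), 4.046444892883301)
```

View pics/sh1top.png

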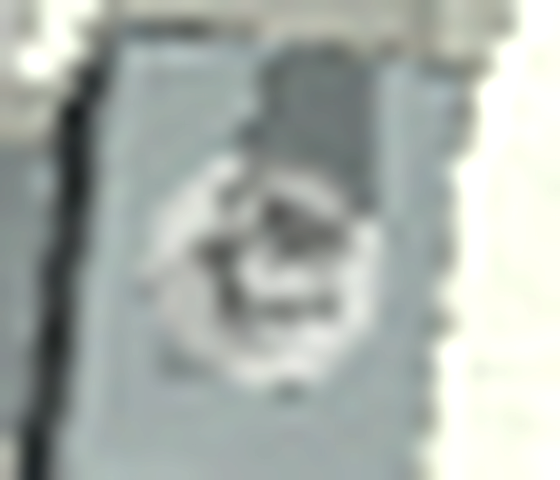

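View pics/sh1scene.png

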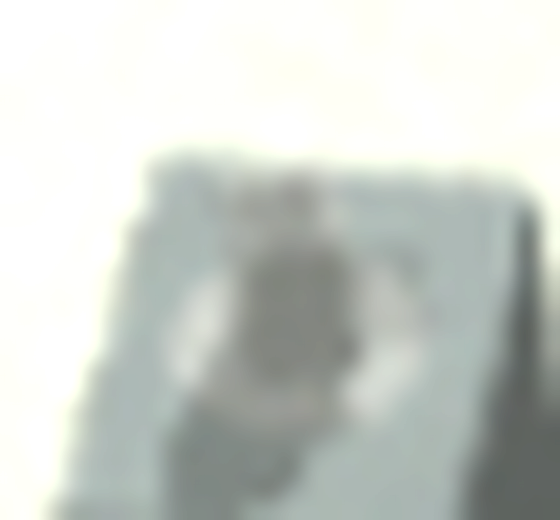

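```bash
cat >> h.py <<'E'
from scipy.spatial.transform import Rotation as Ro
def go(x,y,z,jaw):
    s=r.sense();Rc=Ro.from_euler('xyz',s['ee_rot']).as_matrix()
    a=np.radians(jaw);ca,sa=np.cos(a),np.sin(a)
    Rt=np.array([[0,ca,sa],[0,sa,-ca],[-1,0,0]])
    rv=Ro.from_matrix(Rc.T@Rt).as_rotvec()
    t=Rc.T@(np.array([x,y,z])-s['tool_pos'])*1000
    print("row",rv.round(3).tolist(),t.round(1).tolist())
def st():
    s=r.sense();Rc=Ro.from_euler('xyz',s['ee_rot']).as_matrix()
    print("t %.2f"%s['t'],"pos",(s['tool_pos']*1000).round(1),"jaw %.1f"%np.degrees(np.arctan2(Rc[1,1],Rc[0,1])),"xax",Rc[:,0].round(3),"F",s['ft_force'].round(1),"M",s['moment'].round(2),"w %.1f"%(s['grip_width']*1000),"q",s['joint_positions'].round(2))
E
python3 - <<'E'
from h import *
st();go(.506,-.3775,.16,-43.5)
E
```

```text
t 0.40 pos [141.8 531.4 253.2] jaw 75.1 xax [-0. -0. -1.] F [-0.1  0.4 -0.6] M [ 0.01 -0.02  0.08] w 85.4 q [ 1.09  0.38  1.3   0.    1.46 -0.22]
row [2.069, 0.0, 0.0] [93.3, -784.2, 586.2]
```

>>> move_arm([
  [[2.069,0,0,93,-784,586,0],[2.069,0,0,93,-784,586,0],[2.069,0,0,93,-784,586,0],[2.069,0,0,93,-784,586,0],[2.069,0,0,93,-784,586,0],[2.069,0,0,93,-784,586,0],[2.069,0,0,93,-784,586,0],[2.069,0,0,93,-784,586,0],[2.069,0,0,93,-784,586,0],[2.069,0,0,93,-784,586,0],[2.069,0,0,93,-784,586,0],[2.069,0,0,93,-784,586,0],[2.069,0,0,93,-784,586,0],[2.069,0,0,93,-784,586,0],[2.069,0,0,93,-784,586,0],[2.069,0,0,93,-784,586,0],[2.069,0,0,93,-784,586,0],[2.069,0,0,93,-784,586,0],[2.069,0,0,93,-784,586,0],[2.069,0,0,93,-784,586,0]],
])

```text
t: 2.07
tool_pos: [0.4506, -0.2409, 0.1743]
ee_rot: [0.775, 1.571, -1.556]
ft_force: [1.0, 0.9, 1.9]
grip_width: 0.0855
```

```bash
python3 - <<'E'
from h import *
st();go(.506,-.3775,.16,-43.5)
E
```

```text
t 2.07 pos [ 450.6 -240.9  174.3] jaw -43.5 xax [ 0. -0. -1.] F [1.  0.9 1.9] M [-0.    0.01 -0.04] w 85.5 q [-0.72  0.39  1.53 -0.    1.22  0.04]
row [-0.0, 0.0, -0.0] [14.3, 134.2, 60.9]
```

>>> move_arm([
  [[0,0,0,14,134,61,0],[0,0,0,14,134,61,0],[0,0,0,14,134,61,0],[0,0,0,14,134,61,0],[0,0,0,60,134,61,0],[0,0,0,60,134,61,0],[0,0,0,100,134,61,0],[0,0,0,120,134,61,0],[0,0,0,127,134,61,0],[0,0,0,127,134,61,0],[0,0,0,127,134,61,0]],
])

```text
t: 2.98
tool_pos: [0.5062, -0.3775, 0.0489]
ee_rot: [1.417, 1.569, -0.913]
ft_force: [0.8, -0.1, 0.5]
grip_width: 0.0854
```

```bash
python3 - <<'E'
from h import *
st();go(.506,-.3775,.047,-43.5)
p,d=snap("top",2);crop(p,420,160,530,250,6,"t2")
p,d=snap("scene",2);crop(p,80,120,200,240,5,"s2")
E
```

```text
t 2.98 pos [ 506.2 -377.5   48.9] jaw -43.5 xax [ 0.001 -0.001 -1.   ] F [ 0.8 -0.1  0.5] M [ 0.03 -0.01  0.04] w 85.4 q [-0.83  0.72  1.32 -0.    1.1  -0.07]
row [0.0, 0.0, -0.001] [1.9, -0.2, 0.2]
```

View pics/t2.png

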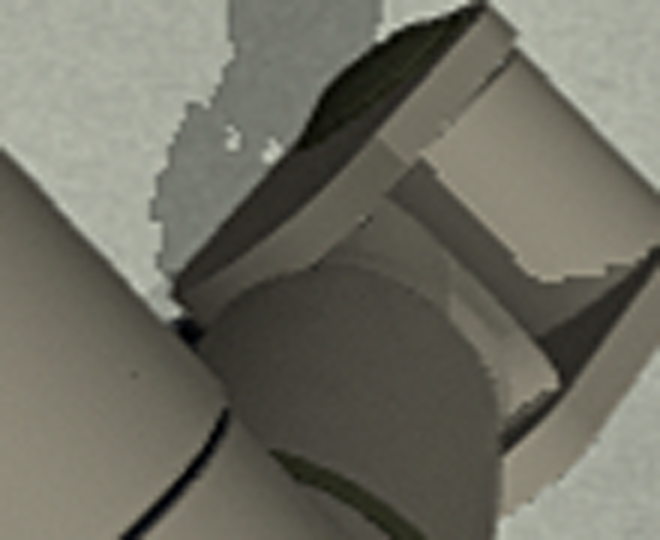

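View pics/s2.png

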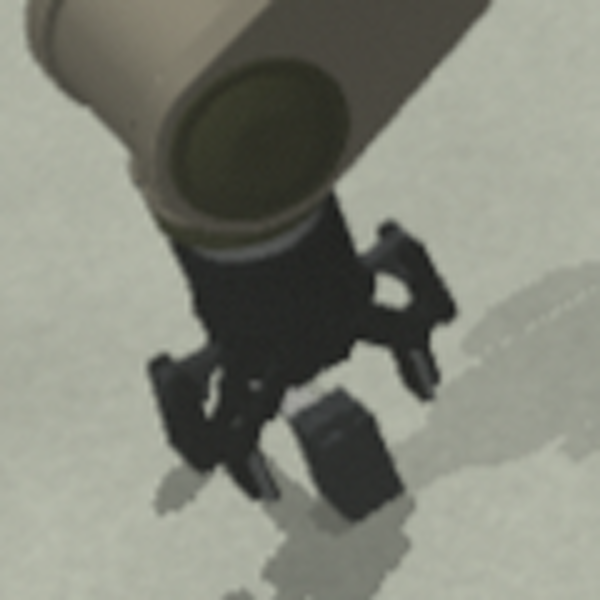

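The scene view shows the hub, at about (345,450) in the crop, standing between the open fingers. The top view is hidden by the wrist. I'll close on it.

>>> move_arm([
  [[0,0,0,2,0,0,255],[0,0,0,2,0,0,255],[0,0,0,2,0,0,255],[0,0,0,2,0,0,255],[0,0,0,2,0,0,255],[0,0,0,2,0,0,255],[0,0,0,2,0,0,255],[0,0,0,2,0,0,255],[0,0,0,2,0,0,255],[0,0,0,2,0,0,255]],
], force=70)

```text
t: 3.92
tool_pos: [0.5066, -0.378, 0.048]
ee_rot: [1.484, 1.567, -0.847]
ft_force: [-1.5, 0.8, 6.1]
grip_width: 0.0313
```

```bash
python3 - <<'E'
from h import *
st();go(.506,-.3775,.24,-43.5)
p,d=snap("scene",3);crop(p,80,120,200,240,5,"s3")
E
```

```text
t 3.92 pos [ 506.6 -378.    48. ] jaw -43.5 xax [ 0.003 -0.003 -1.   ] F [-1.5  0.8  6.1] M [ 0.32  0.27 -0.02] w 31.3 q [-0.83  0.72  1.32 -0.    1.1  -0.07]
row [-0.0, 0.0, -0.004] [-192.0, 0.0, 0.1]
```

View pics/s3.png

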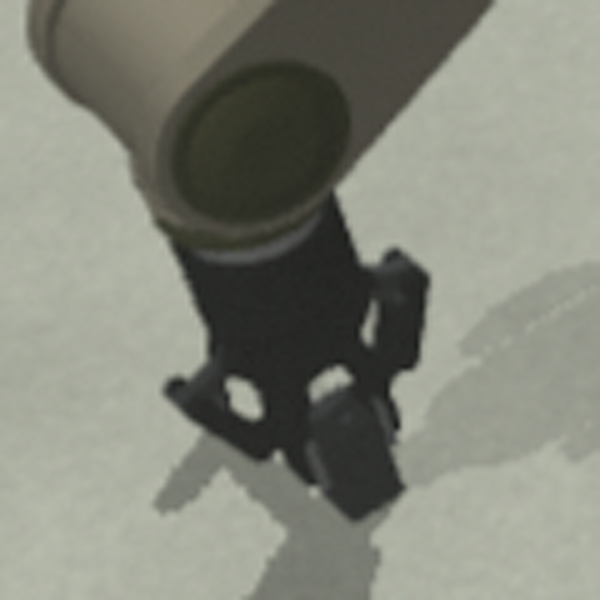

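>>> move_arm([
  [[0,0,0,-20,0,0,255],[0,0,0,-50,0,0,255],[0,0,0,-85,0,0,255],[0,0,0,-120,0,0,255],[0,0,0,-150,0,0,255],[0,0,0,-165,0,0,255],[0,0,0,-172,0,0,255],[0,0,0,-172,0,0,255],[0,0,0,-172,0,0,255]],
])

```text
t: 4.72
tool_pos: [0.5057, -0.3771, 0.2182]
ee_rot: [1.368, 1.57, -0.962]
ft_force: [0.3, 0.3, -5.9]
grip_width: 0.0311
```

```bash
python3 - <<'E'
from h import *
st();go(.4918,-.0912,.22,12)
E
```

```text
t 4.72 pos [ 505.7 -377.1  218.2] jaw -43.5 xax [ 0.    -0.001 -1.   ] F [ 0.3  0.3 -5.9] M [-0.02  0.   -0.01] w 31.1 q [-0.83  0.55  1.12 -0.    1.48 -0.07]
row [-0.969, 0.001, -0.001] [-2.0, -206.9, -197.7]
```

>>> move_arm([
  [[-0.08,0,0,-2,-18,-17,255],[-0.18,0,0,-2,-40,-38,255],[-0.29,0,0,-2,-62,-59,255],[-0.4,0,0,-2,-85,-81,255],[-0.51,0,0,-2,-108,-103,255],[-0.62,0,0,-2,-131,-125,255],[-0.73,0,0,-2,-154,-147,255],[-0.83,0,0,-2,-176,-168,255],[-0.91,0,0,-2,-194,-185,255],[-0.969,0,0,-2,-207,-198,255],[-0.969,0,0,-2,-207,-198,255],[-0.969,0,0,-2,-207,-198,255]],
])

```text
t: 5.72
tool_pos: [0.4914, -0.0901, 0.2186]
ee_rot: [-1.944, 1.569, 2.979]
ft_force: [-0.7, -0.4, -4.0]
grip_width: 0.0307
```

```bash
python3 - <<'E'
from h import *
st();go(.4918,-.0912,.22,12)
p,d=snap("top",4);crop(p,310,140,420,250,5,"t4")
p,d=snap("scene",4);crop(p,200,110,310,230,5,"s4")
E
```

```text
t 5.72 pos [491.4 -90.1 218.6] jaw 12.1 xax [-0.002  0.    -1.   ] F [-0.7 -0.4 -4. ] M [ 0.    0.01 -0.04] w 30.7 q [-0.42  0.32  1.49 -0.    1.33 -0.63]
row [0.001, -0.001, 0.002] [-1.4, 0.2, 1.1]
```

View pics/t4.png

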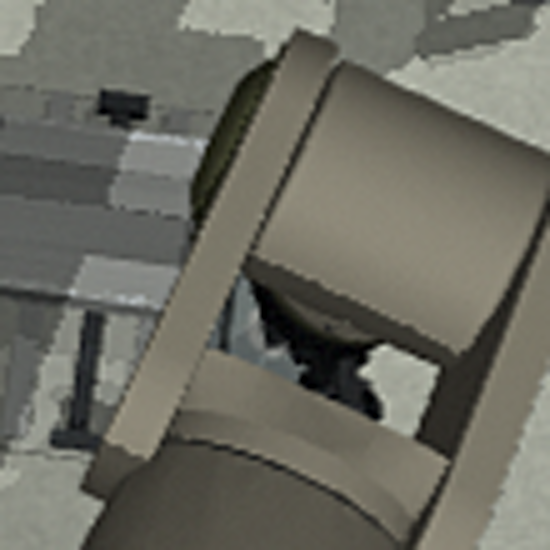

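View pics/s4.png

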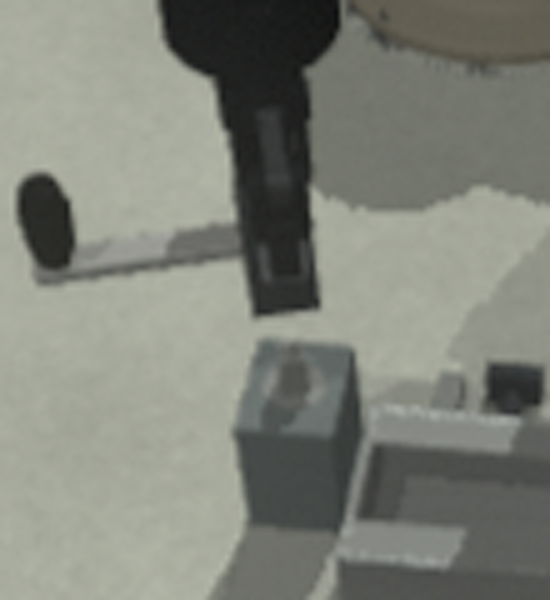

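```bash
python3 - <<'E'
from h import *
np.set_printoptions(precision=1,suppress=True)
for k in(4,5):
    if k==5: snap("scene",5)
    p,d=load("scene",k);C=cloud("scene",d)*1000
    S=C[140:180,235:285].reshape(-1,3)
    F=S[(S[:,2]>168)&(S[:,2]<190)&(S[:,0]>470)&(S[:,0]<540)&(abs(S[:,1]+90)<30)]
    l=cv2.fitLine(F[:,:2].astype(np.float32),cv2.DIST_HUBER,0,.01,.01).ravel()
    print(len(F),F.mean(0),F.min(0),F.max(0),l,np.degrees(np.arctan2(l[1],l[0])))
    T=[(S[(S[:,2]>a)&(S[:,2]<a+5)&(abs(S[:,1]+90)<40)&(S[:,0]<540)]) for a in (165,170,175,180,185,190)]
    for t in T: print(len(t), t[:,1].min() if len(t) else 0, t[:,1].max() if len(t) else 0)
E
```

```text
80 [507.2 -89.  180.7] [ 502.4 -105.3  169.4] [512.1 -73.2 190. ] [  0.2  -1.  506.9 -87.7] -78.223
1 -95.63639186670274 -95.63639186670274
12 -99.67243207945909 -74.2976727252051
26 -103.9365490440598 -74.12004867638551
17 -103.43522601023555 -73.69165078058103
24 -105.29576561006766 -73.21829219837568
14 -108.14650393741697 -75.22764192761379
81 [506.5 -89.5 180.3] [ 485.2 -110.7  170.9] [512.4 -74.4 190. ] [  0.2  -1.  506.9 -89.4] -76.621414
0 0 0
21 -107.70630080984034 -74.41390408530314
17 -110.66472230861616 -76.0237514783468
24 -103.25815679415842 -75.70796587641603
19 -104.91637618980599 -75.47347210349078
15 -104.74732111904235 -74.92249173759632
```

>>> move_arm([
  [[0,0,0,10,0,0,255],[0,0,0,20,0,0,255],[0,0,0,28,0,0,255],[0,0,0,33,0,0,255],[0,0,0,36,0,0,255],[0,0,0,39,0,0,255],[0,0,0,42,0,0,255],[0,0,0,44,0,0,255],[0,0,0,44,0,0,255]],
])

```text
t: 6.62
tool_pos: [0.4917, -0.0917, 0.175]
ee_rot: [-1.635, 1.57, -2.998]
ft_force: [0.1, -0.3, -5.1]
grip_width: 0.0309
```

```bash
python3 - <<'E'
from h import *
st();go(.4914,-.0901,.153,12)
E
```

```text
t 6.62 pos [491.7 -91.7 175. ] jaw 11.9 xax [-0.001 -0.    -1.   ] F [ 0.1 -0.3 -5.1] M [0.06 0.05 0.02] w 30.9 q [-0.42  0.37  1.56 -0.    1.21 -0.63]
row [-0.001, -0.0, 0.001] [22.0, 0.0, -1.6]
```

>>> move_arm([
  [[0,0,0,2,0,0,255],[0,0,0,4,0,0,255],[0,0,0,6,0,0,255],[0,0,0,6,0,0,255]],
])

```text
t: 6.95
tool_pos: [0.4916, -0.0916, 0.1686]
ee_rot: [-1.797, 1.569, 3.123]
ft_force: [-0.5, 0.3, -3.9]
grip_width: 0.0313
```

```bash
python3 - <<'E'
from h import *
st()
E
```

```text
t 6.95 pos [491.6 -91.6 168.6] jaw 11.9 xax [-0.002  0.    -1.   ] F [-0.5  0.3 -3.9] M [ 0.03  0.02 -0.06] w 31.3 q [-0.42  0.38  1.57 -0.    1.19 -0.63]
```

>>> move_arm([
  [[0,0,0,4,0,0,255],[0,0,0,8,0,0,255],[0,0,0,11,0,0,255],[0,0,0,13,0,0,255],[0,0,0,15,0,0,255],[0,0,0,16,0,0,255],[0,0,0,16,0,0,255]],
])

```text
t: 7.53
tool_pos: [0.4915, -0.0916, 0.1529]
ee_rot: [-1.619, 1.569, -2.982]
ft_force: [-2.1, 2.0, 0.1]
grip_width: 0.0309
```

```bash
python3 - <<'E'
from h import *
st()
p,d=snap("scene",6);crop(p,200,110,310,230,5,"s6")
E
```

```text
t 7.53 pos [491.5 -91.6 152.9] jaw 11.9 xax [-0.002 -0.    -1.   ] F [-2.1  2.   0.1] M [ 0.14  0.39 -0.07] w 30.9 q [-0.42  0.4   1.59 -0.    1.15 -0.63]
```

View pics/s6.png

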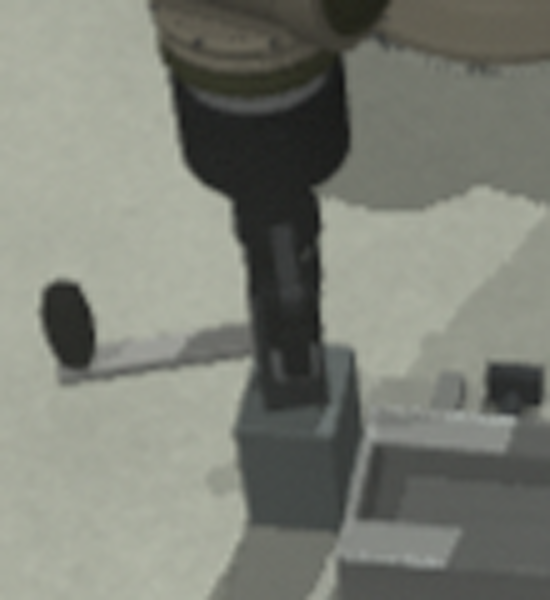

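>>> move_arm([
  [[0,0,0,0,0,0,0],[0,0,0,0,0,0,0],[0,0,0,0,0,0,0],[0,0,0,0,0,0,0],[0,0,0,0,0,0,0],[0,0,0,0,0,0,0],[0,0,0,-20,0,0,0],[0,0,0,-45,0,0,0],[0,0,0,-70,0,0,0],[0,0,0,-77,0,0,0],[0,0,0,-77,0,0,0]],
])

```text
t: 8.5
tool_pos: [0.4923, -0.0919, 0.2315]
ee_rot: [0.662, 1.568, -0.7]
ft_force: [0.1, -0.5, 0.3]
grip_width: 0.0854
```

```bash
python3 - <<'E'
from h import *
st();go(.5121,-.1894,.23,12)
np.set_printoptions(precision=1,suppress=True)
p,d=snap("scene",7);crop(p,200,110,310,230,5,"s7")
C=cloud("scene",d)*1000
S=C[150:200,195:290].reshape(-1,3)
K=S[(S[:,2]>150)&(S[:,2]<200)&(S[:,1]<-160)&(S[:,1]>-230)];print(len(K),K.mean(0),K.min(0),K.max(0))
top=S[(S[:,2]>160)&(S[:,2]<172)&(abs(S[:,1]+91)<30)&(S[:,0]<540)];print(len(top),np.median(top,0),cv2.minAreaRect(top[:,:2].astype(np.float32)))
E
```

```text
t 8.50 pos [492.3 -91.9 231.5] jaw 11.9 xax [ 0.002 -0.002 -1.   ] F [ 0.1 -0.5  0.3] M [ 0.02 -0.01 -0.02] w 85.4 q [-0.42  0.31  1.47 -0.    1.36 -0.63]
row [-0.001, 0.002, -0.002] [1.7, -0.8, 99.5]
148 [ 518.9 -188.9  176. ] [ 505.1 -202.4  150.3] [ 526.8 -179.2  194. ]
135 [496.  -92.9 165.2] ((493.07861328125, -92.49913787841797), (35.069580078125, 31.862884521484375), 11.959101676940918)
```

View pics/s7.png

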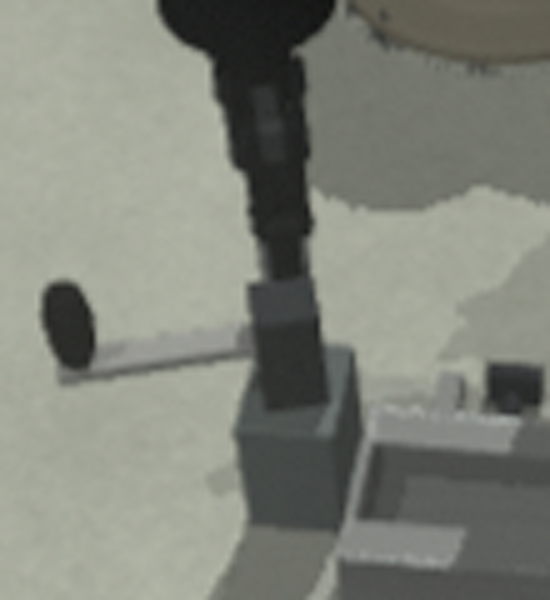

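The crank is seated: the hub top reads z = 165 mm and the arm points to the -y side. Next I'll grip the knob.

>>> move_arm([
  [[0,0,0,0,0,30,0],[0,0,0,0,0,65,0],[0,0,0,0,0,92,0],[0,0,0,2,0,100,0],[0,0,0,2,0,100,0],[0,0,0,25,0,100,0],[0,0,0,48,0,100,0],[0,0,0,57,0,100,0],[0,0,0,58,0,100,0],[0,0,0,58,0,100,0]],
])

```text
t: 9.38
tool_pos: [0.5122, -0.1887, 0.1719]
ee_rot: [-1.807, 1.569, 3.115]
ft_force: [-0.4, -0.9, 0.8]
grip_width: 0.0853
```

>>> move_arm([
  [[0,0,0,0,0,0,255],[0,0,0,0,0,0,255],[0,0,0,0,0,0,255],[0,0,0,0,0,0,255],[0,0,0,0,0,0,255],[0,0,0,0,0,0,255],[0,0,0,0,0,0,255],[0,0,0,0,0,0,255],[0,0,0,0,0,0,255],[0,0,0,0,0,0,255]],
], force=25)

```text
t: 10.22
tool_pos: [0.5124, -0.1889, 0.1721]
ee_rot: [-1.278, 1.57, -2.64]
ft_force: [-0.0, -1.1, 1.2]
grip_width: 0.0228
```

```bash
cat >> h.py <<'E'
def circ(C,R,a0,da,n,z,ramp=True):
    """rows (tool axes, mm) for a circle in world about C, angles deg from a0 by da over n rows; orientation kept"""
    s=r.sense();Rc=Ro.from_euler('xyz',s['ee_rot']).as_matrix()
    out=[]
    for i in range(1,n+1):
        a=np.radians(a0+da*i/n)
        P=np.array([C[0]+R*np.cos(a),C[1]+R*np.sin(a),z])
        t=(Rc.T@(P-s['tool_pos']))*1000
        out.append([int(round(v)) for v in t])
    print(out)
E
python3 - <<'E'
from h import *
st()
p,d=snap("scene",8);crop(p,180,90,310,230,4,"s8")
s=r.sense()['tool_pos'];C=np.array([.4917,-.0917]);v=s[:2]-C;print(np.hypot(*v),np.degrees(np.arctan2(v[1],v[0])))
E
```

```text
t 10.22 pos [ 512.4 -188.9  172.1] jaw 12.0 xax [-0.001 -0.    -1.   ] F [-0.  -1.1  1.2] M [-0.25 -0.08  0.05] w 22.8 q [-0.57  0.45  1.44 -0.    1.26 -0.78]
0.09939697878691149 -78.00253160303586
```

View pics/s8.png

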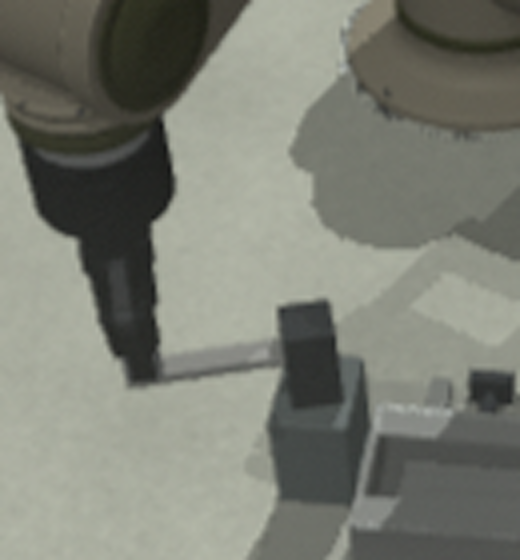

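```bash
python3 - <<'E'
from h import *
circ((.4917,-.0917),.0995,-78,-90,18,.172)
E
```

```text
[[0, -9, 0], [0, -17, -1], [0, -26, -3], [0, -34, -6], [0, -42, -9], [0, -50, -13], [0, -57, -18], [0, -64, -23], [0, -70, -29], [0, -76, -35], [0, -82, -42], [0, -86, -50], [0, -90, -57], [0, -94, -65], [0, -96, -74], [0, -98, -82], [0, -99, -91], [0, -100, -99]]
```

>>> move_arm([
  [[0,0,0,0,-9,0,255],[0,0,0,0,-17,-1,255],[0,0,0,0,-26,-3,255],[0,0,0,0,-34,-6,255],[0,0,0,0,-42,-9,255],[0,0,0,0,-50,-13,255],[0,0,0,0,-57,-18,255],[0,0,0,0,-64,-23,255],[0,0,0,0,-70,-29,255],[0,0,0,0,-76,-35,255],[0,0,0,0,-82,-42,255],[0,0,0,0,-86,-50,255],[0,0,0,0,-90,-57,255],[0,0,0,0,-94,-65,255],[0,0,0,0,-96,-74,255],[0,0,0,0,-98,-82,255],[0,0,0,0,-99,-91,255],[0,0,0,0,-100,-99,255]],
])

```text
t: 11.77
tool_pos: [0.3939, -0.1124, 0.1724]
ee_rot: [-0.194, 1.569, -1.557]
ft_force: [6.0, 0.5, -3.8]
grip_width: 0.0224
```

```bash
cat >> h.py <<'E'
def pol(C=(.4917,-.0917)):
    s=r.sense()['tool_pos'];v=s[:2]-np.array(C);print("R %.4f ang %.1f"%(np.hypot(*v),np.degrees(np.arctan2(v[1],v[0]))))
def case(n,k):
    p,d=load(n,k);C=cloud(n,d);o=np.array([.4917,-.0917]);th=np.radians(-6.65)
    q=(C[...,:2]-o);X=q[...,0]*np.cos(th)+q[...,1]*np.sin(th);Y=-q[...,0]*np.sin(th)+q[...,1]*np.cos(th)-.165
    z=C[...,2]
    return X*1000,Y*1000,z*1000
E
python3 - <<'E'
from h import *
st();pol()
snap("scene",9)
for k in(0,9):
    X,Y,z=case("scene",k)
    m=(z>94)&(z<101)&(Y<-5)&(Y>-120)&(X>-60)&(X<120)
    print(k,m.sum(),np.percentile(X[m],[1,5,50,95,99]).round(1))
p,d=load("scene",9);crop(p,180,110,340,260,4,"s9")
E
```

```text
t 11.77 pos [ 393.9 -112.4  172.4] jaw 11.9 xax [ 0.    -0.001 -1.   ] F [ 6.   0.5 -3.8] M [ 0.06 -1.12 -0.01] w 22.4 q [-0.57  0.23  1.79 -0.    1.12 -0.78]
R 0.1000 ang -168.0
0 805 [  2.    4.6  78.   99.9 101.8]
9 779 [-2.3  0.1 73.4 95.5 97. ]
```

View pics/s9.png

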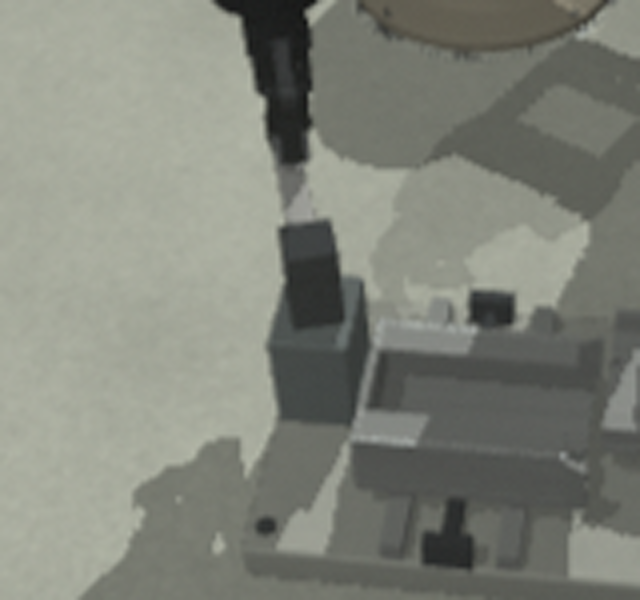

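```bash
python3 - <<'E'
from h import *
circ((.4917,-.0917),.0997,-168,-180,20,.172)
E
```

```text
[[0, 2, -14], [0, 5, -30], [0, 11, -44], [0, 19, -57], [0, 29, -69], [0, 41, -79], [0, 55, -88], [0, 69, -94], [0, 84, -97], [0, 100, -98], [0, 116, -97], [0, 131, -94], [0, 145, -88], [0, 159, -79], [0, 170, -69], [0, 181, -57], [0, 189, -44], [0, 195, -30], [0, 198, -14], [0, 200, 1]]
```

>>> move_arm([
  [[0,0,0,0,2,-14,255],[0,0,0,0,5,-30,255],[0,0,0,0,11,-44,255],[0,0,0,0,19,-57,255],[0,0,0,0,29,-69,255],[0,0,0,0,41,-79,255],[0,0,0,0,55,-88,255],[0,0,0,0,69,-94,255],[0,0,0,0,84,-97,255],[0,0,0,0,100,-98,255],[0,0,0,0,116,-97,255],[0,0,0,0,131,-94,255],[0,0,0,0,145,-88,255],[0,0,0,0,159,-79,255],[0,0,0,0,170,-69,255],[0,0,0,0,181,-57,255],[0,0,0,0,189,-44,255],[0,0,0,0,195,-30,255],[0,0,0,0,198,-14,255],[0,0,0,0,200,1,255]],
])

```text
t: 13.48
tool_pos: [0.5899, -0.0709, 0.1725]
ee_rot: [0.744, 1.57, -0.617]
ft_force: [-1.5, 1.3, -0.7]
grip_width: 0.022
```

```bash
python3 - <<'E'
from h import *
st();pol()
circ((.4917,-.0917),.0997,12,-180,20,.172)
E
```

```text
t 13.48 pos [589.9 -70.9 172.5] jaw 12.0 xax [ 0. -0. -1.] F [-1.5  1.3 -0.7] M [0.21 0.24 0.02] w 22.0 q [-0.32  0.52  1.3  -0.    1.32 -0.53]
R 0.1003 ang 12.0
[[1, -2, 16], [1, -6, 31], [1, -12, 45], [1, -20, 59], [1, -30, 70], [1, -42, 81], [1, -55, 89], [1, -70, 95], [1, -85, 98], [1, -100, 100], [0, -116, 98], [0, -131, 95], [0, -146, 89], [0, -159, 81], [0, -171, 70], [0, -181, 59], [0, -189, 45], [0, -195, 31], [0, -199, 15], [0, -200, 0]]
```

>>> move_arm([
  [[0,0,0,0,-2,16,255],[0,0,0,0,-6,31,255],[0,0,0,0,-12,45,255],[0,0,0,0,-20,59,255],[0,0,0,0,-30,70,255],[0,0,0,0,-42,81,255],[0,0,0,0,-55,89,255],[0,0,0,0,-70,95,255],[0,0,0,0,-85,98,255],[0,0,0,0,-100,100,255],[0,0,0,0,-116,98,255],[0,0,0,0,-131,95,255],[0,0,0,0,-146,89,255],[0,0,0,0,-159,81,255],[0,0,0,0,-171,70,255],[0,0,0,0,-181,59,255],[0,0,0,0,-189,45,255],[0,0,0,0,-195,31,255],[0,0,0,0,-199,15,255],[0,0,0,0,-200,0,255]],
])

```text
t: 15.15
tool_pos: [0.3938, -0.112, 0.1725]
ee_rot: [0.884, 1.569, -0.478]
ft_force: [7.8, 0.9, -3.5]
grip_width: 0.0222
```

```bash
python3 - <<'E'
from h import *
st();pol()
snap("scene",10)
X,Y,z=case("scene",10)
m=(z>94)&(z<101)&(Y<-5)&(Y>-120)&(X>-60)&(X<120)
print(m.sum(),np.percentile(X[m],[1,5,50,95,99]).round(1))
p,d=load("scene",10);crop(p,180,110,340,260,4,"s10")
E
```

```text
t 15.15 pos [ 393.8 -112.   172.5] jaw 12.0 xax [ 0.001 -0.001 -1.   ] F [ 7.8  0.9 -3.5] M [-0.03 -1.12  0.03] w 22.2 q [-0.57  0.23  1.79  0.    1.12 -0.78]
R 0.1000 ang -168.3
757 [-22.5 -20.   53.   75.3  76.3]
```

View pics/s10.png

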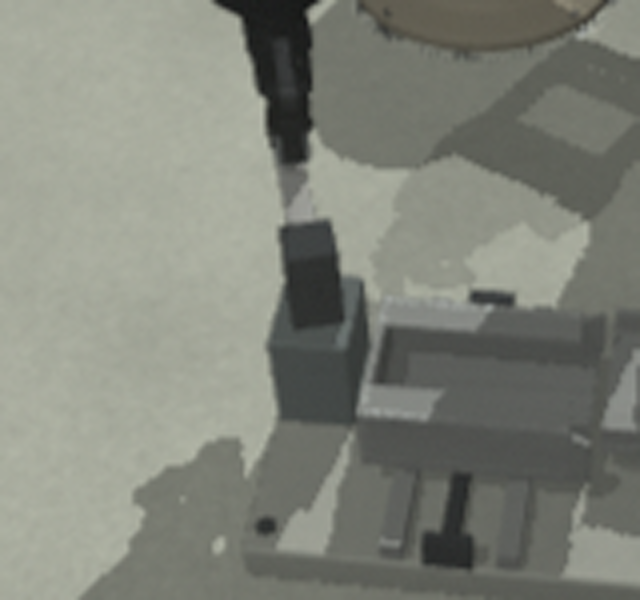

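>>> move_arm([
  [[0,0,0,0,2,-14,255],[0,0,0,0,5,-30,255],[0,0,0,0,11,-44,255],[0,0,0,0,19,-57,255],[0,0,0,0,29,-69,255],[0,0,0,0,41,-79,255],[0,0,0,0,55,-88,255],[0,0,0,0,69,-94,255],[0,0,0,0,84,-97,255],[0,0,0,0,100,-98,255],[0,0,0,0,116,-97,255],[0,0,0,0,131,-94,255],[0,0,0,0,145,-88,255],[0,0,0,0,159,-79,255],[0,0,0,0,170,-69,255],[0,0,0,0,181,-57,255],[0,0,0,0,189,-44,255],[0,0,0,0,195,-30,255],[0,0,0,0,198,-14,255],[0,0,0,0,200,1,255]],
])

```text
t: 16.87
tool_pos: [0.5895, -0.0697, 0.1728]
ee_rot: [1.821, 1.569, 0.46]
ft_force: [-0.7, 2.0, -0.6]
grip_width: 0.0227
```

>>> move_arm([
  [[0,0,0,0,-2,16,255],[0,0,0,0,-6,31,255],[0,0,0,0,-12,45,255],[0,0,0,0,-20,59,255],[0,0,0,0,-30,70,255],[0,0,0,0,-42,81,255],[0,0,0,0,-55,89,255],[0,0,0,0,-70,95,255],[0,0,0,0,-85,98,255],[0,0,0,0,-100,100,255],[0,0,0,0,-116,98,255],[0,0,0,0,-131,95,255],[0,0,0,0,-146,89,255],[0,0,0,0,-159,81,255],[0,0,0,0,-171,70,255],[0,0,0,0,-181,59,255],[0,0,0,0,-189,45,255],[0,0,0,0,-195,31,255],[0,0,0,0,-199,15,255],[0,0,0,0,-200,0,255],[0,0,0,0,-200,0,255]],
])

```text
invalid input at $.series[0]: expected 1 to 20 rows
```

>>> move_arm([
  [[0,0,0,0,-2,16,255],[0,0,0,0,-6,31,255],[0,0,0,0,-12,45,255],[0,0,0,0,-20,59,255],[0,0,0,0,-30,70,255],[0,0,0,0,-42,81,255],[0,0,0,0,-55,89,255],[0,0,0,0,-70,95,255],[0,0,0,0,-85,98,255],[0,0,0,0,-100,100,255],[0,0,0,0,-116,98,255],[0,0,0,0,-131,95,255],[0,0,0,0,-146,89,255],[0,0,0,0,-159,81,255],[0,0,0,0,-171,70,255],[0,0,0,0,-181,59,255],[0,0,0,0,-189,45,255],[0,0,0,0,-195,31,255],[0,0,0,0,-199,15,255],[0,0,0,0,-200,0,255]],
])

```text
t: 18.53
tool_pos: [0.3936, -0.1112, 0.1725]
ee_rot: [1.458, 1.568, 0.097]
ft_force: [9.1, 0.3, -3.7]
grip_width: 0.0225
```

```bash
python3 - <<'E'
from h import *
st();pol()
snap("scene",11);snap("top",11)
for n in("scene","top"):
    X,Y,z=case(n,11);p,d=load(n,11)
    m=(z>94)&(z<101)&(Y<-5)&(Y>-110)&(X>-60)&(X<100)
    print(n,m.sum(),np.percentile(X[m],[1,5,50,95,99]).round(1))
    # cassette top
    m=(z>86)&(z<93)&(Y>30)&(Y<190)&(abs(X)<60)
    print("cas",m.sum(),np.percentile(X[m],[1,5,50,95,99]).round(1),np.percentile(Y[m],[1,5,50,95,99]).round(1))
p,d=load("top",11);crop(p,230,135,390,245,5,"t11")
p,d=load("scene",11);crop(p,230,170,410,275,4,"s11")
E
```

```text
t 18.53 pos [ 393.6 -111.2  172.5] jaw 12.0 xax [ 0.003  0.    -1.   ] F [ 9.1  0.3 -3.7] M [ 0.06 -1.4   0.02] w 22.5 q [-0.57  0.23  1.8   0.    1.12 -0.78]
R 0.1001 ang -168.8
scene 666 [-42.1 -39.1  33.   55.5  57.1]
cas 1285 [-38.8 -34.7   5.1  41.3  44.1] [ 42.7  48.  107.1 165.9 170.8]
top 631 [-41.8 -39.7 -17.8  53.7  55.5]
cas 1291 [-39.5 -36.2   0.2  38.   41.8] [ 44.1  49.7 108.6 166.8 172.3]
```

View pics/t11.png

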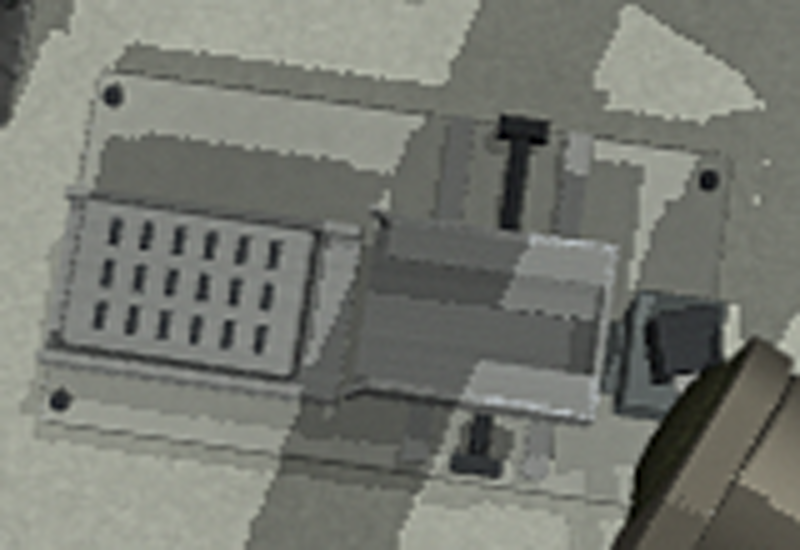

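View pics/s11.png

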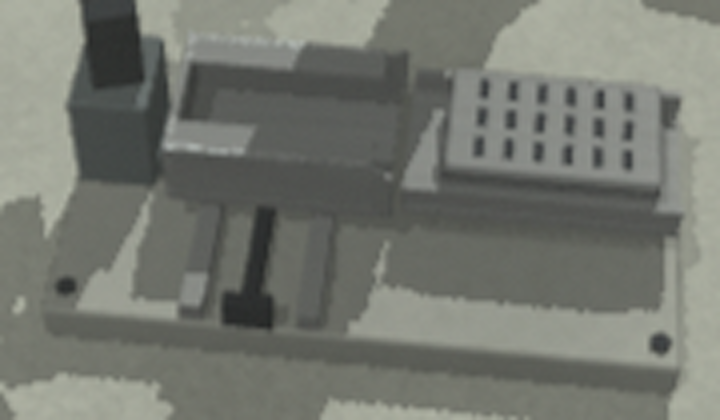

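```bash
python3 - <<'E'
from h import *
for n in("top","scene"):
    X,Y,z=case(n,11)
    m=(z>71)&(z<79)&(Y>5)&(Y<195)&(abs(X)<60)
    for lo,hi in((-60,-40),(40,60)):
        q=m&(X>lo)&(X<hi); print(n,"rail",q.sum(),np.percentile(X[q],[2,25,50,75,98]).round(1))
    # horizontal profile at Y bands : X edges of z>65 in tray gap band (20..38)
    q=(Y>20)&(Y<38)&(abs(X)<60)&(z>66)
    for lo,hi in((-60,0),(0,60)):
        e=q&(X>lo)&(X<hi);print(n,"gap rail",e.sum(),np.percentile(X[e],[0,25,50,75,100]).round(1) if e.sum() else None)
    # case inside walls: floor points
    q=(Y>-100)&(Y<-30)&(z<64)&(z>50)&(abs(X)<70);print(n,"case floor X",np.percentile(X[q],[1,99]).round(1))
    # wall/roof per side
    q=(Y>-105)&(Y<-20)&(z>94)&(z<101)
    for lo,hi in((-70,0),(10,90)):
        e=q&(X>lo)&(X<hi);print(n,"roof",np.percentile(X[e],[1,5,50,95,99]).round(1))
E
```

```text
top rail 136 [-50.  -48.4 -46.9 -45.3 -40.5]
top rail 119 [44.9 46.8 48.3 49.6 51.2]
top gap rail 16 [-50.  -49.  -47.7 -46.1 -44.2]
top gap rail 16 [44.7 45.3 47.3 49.  50.9]
top case floor X [-67.9  37.2]
top roof [-41.9 -41.  -30.1 -19.1 -18.2]
top roof [32.  32.7 43.5 54.6 55.8]
scene rail 45 [-51.6 -48.  -46.  -44.5 -42.1]
scene rail 294 [40.8 44.2 47.4 50.3 52.9]
scene gap rail 28 [-51.7 -47.7 -45.6 -44.  -42. ]
scene gap rail 36 [43.9 47.1 49.9 50.8 53.3]
scene case floor X [-39.5  58.3]
scene roof [-43.  -41.3 -29.5 -18.6 -16.5]
scene roof [31.1 32.6 45.4 56.1 57.5]
```

```bash
python3 - <<'E'
from h import *
circ((.4917,-.0917),.0998,-168.8,-119,16,.172)
E
```

```text
[[1, 1, -12], [1, 4, -25], [1, 8, -37], [1, 14, -48], [1, 21, -59], [1, 30, -69], [1, 40, -77], [1, 51, -84], [1, 62, -90], [1, 75, -94], [1, 87, -97], [1, 100, -97], [1, 113, -96], [1, 126, -94], [1, 138, -90], [1, 150, -84]]
```

>>> move_arm([
  [[0,0,0,0,1,-12,255],[0,0,0,0,4,-25,255],[0,0,0,0,8,-37,255],[0,0,0,0,14,-48,255],[0,0,0,0,21,-59,255],[0,0,0,0,30,-69,255],[0,0,0,0,40,-77,255],[0,0,0,0,51,-84,255],[0,0,0,0,62,-90,255],[0,0,0,0,75,-94,255],[0,0,0,0,87,-97,255],[0,0,0,0,100,-97,255],[0,0,0,0,113,-96,255],[0,0,0,0,126,-94,255],[0,0,0,0,138,-90,255],[0,0,0,0,150,-84,255],[0,0,0,0,150,-84,255]],
])

```text
t: 20.05
tool_pos: [0.524, 0.0037, 0.1731]
ee_rot: [1.995, 1.567, 0.636]
ft_force: [2.3, 9.0, 2.9]
grip_width: 0.0226
```

```bash
python3 - <<'E'
from h import *
st();pol()
snap("scene",12);snap("top",12)
for n in("scene","top"):
    X,Y,z=case(n,12)
    q=(Y>-110)&(Y<-10)&(z>94)&(z<101)
    for lo,hi in((-70,0),(0,90)):
        e=q&(X>lo)&(X<hi);print(n,"roof",e.sum(),np.percentile(X[e],[1,5,50,95,99]).round(1))
p,d=load("top",12);crop(p,230,135,390,245,5,"t12")
E
```

```text
t 20.05 pos [524.    3.7 173.1] jaw 12.1 xax [ 0.003  0.002 -1.   ] F [2.3 9.  2.9] M [ 1.28 -0.52  0.02] w 22.6 q [-0.22  0.41  1.5   0.    1.23 -0.43]
R 0.1007 ang 71.3
scene roof 161 [-51.3 -48.5 -37.5 -24.7 -23.6]
scene roof 339 [24.3 26.  38.6 49.9 50.7]Traceback (most recent call last):
  File "<stdin>", line 8, in <module>
    return _quantile_unchecked(
        a, q, axis, out, overwrite_input, method, keepdims, weights)
    return _ureduce(a,
                    func=_quantile_ureduce_func,
    ...<5 lines>...
                    overwrite_input=overwrite_input,
                    method=method)
    r = func(a, **kwargs)
    result = _quantile(arr,
                       quantiles=q,
    ...<2 lines>...
                       out=out,
                       weights=wgt)
    slices_having_nans = np.isnan(arr[-1, ...])
                                  ~~~^^^^^^^^^
IndexError: index -1 is out of bounds for axis 0 with size 0
```

>>> move_arm([
  [[0,0,0,0,0,0,0],[0,0,0,0,0,0,0],[0,0,0,0,0,0,0],[0,0,0,0,0,0,0],[0,0,0,0,0,0,0],[0,0,0,0,0,0,0],[0,0,0,-25,0,0,0],[0,0,0,-55,0,0,0],[0,0,0,-65,0,0,0],[0,0,0,-65,0,0,0]],
])

```text
t: 20.98
tool_pos: [0.5236, 0.0036, 0.2407]
ee_rot: [1.503, 1.562, 0.143]
ft_force: [-0.1, 0.8, -0.2]
grip_width: 0.0853
```

```bash
cat >> h.py <<'E'
def L2W(x,y):
    th=np.radians(-6.65);c,s=np.cos(th),np.sin(th);y=y+.165
    return .4917+c*x-s*y,-.0917+s*x+c*y
E
python3 - <<'E'
from h import *
st()
x,y=L2W(0,.215);go(x,y,.24,-6.65)
E
```

```text
t 20.98 pos [523.6   3.6 240.7] jaw 12.1 xax [ 0.008  0.001 -1.   ] F [-0.1  0.8 -0.2] M [-0.02  0.03  0.01] w 85.3 q [-0.22  0.34  1.4   0.    1.4  -0.43]
row [0.328, -0.001, -0.008] [1.2, 71.0, -273.3]
```

>>> move_arm([
  [[0.06,0,0,0,8,-30,135],[0.12,0,0,0,18,-70,135],[0.18,0,0,0,29,-110,135],[0.24,0,-0.004,0,39,-150,135],[0.29,0,-0.008,0,50,-190,135],[0.328,0,-0.008,0,60,-230,135],[0.328,0,-0.008,0,68,-260,135],[0.328,0,-0.008,0,71,-273,135],[0.328,0,-0.008,0,71,-273,135],[0.328,0,-0.008,0,71,-273,135]],
])

```text
t: 21.82
tool_pos: [0.5355, 0.2851, 0.24]
ee_rot: [-1.272, 1.57, -2.959]
ft_force: [0.2, 0.4, 0.9]
grip_width: 0.04
```

```bash
python3 - <<'E'
from h import *
st()
snap("scene",13);snap("top",13)
for n in("scene","top"):
    X,Y,z=case(n,13)
    q=(Y>-110)&(Y<-10)&(z>94)&(z<101)
    for lo,hi in((-70,0),(0,90)):
        e=q&(X>lo)&(X<hi);print(n,"roof",e.sum(),np.percentile(X[e],[1,5,50,95,99]).round(1) if e.sum() else 0)
    m=(z>86)&(z<93)&(Y>30)&(Y<190)&(abs(X)<60)
    print("cas",m.sum(),np.percentile(X[m],[1,50,99]).round(1),np.percentile(Y[m],[1,50,99]).round(1))
x,y=L2W(0,.215);go(x,y,.088,-6.65)
p,d=load("top",13);crop(p,150,85,390,265,3,"t13")
p,d=load("scene",13);crop(p,230,80,500,280,3,"s13")
E
```

```text
t 21.82 pos [535.5 285.1 240. ] jaw -6.6 xax [-0.001 -0.    -1.   ] F [0.2 0.4 0.9] M [ 0.    0.04 -0.02] w 40.0 q [0.29 0.49 1.15 0.   1.5  0.41]
scene roof 182 [-50.  -47.9 -37.  -25.1 -23.4]
scene roof 345 [24.9 26.  38.3 49.3 50.5]
cas 1279 [-38.8   5.5  43.7] [ 42.7 107.9 170.8]
top roof 309 [-48.6 -47.8 -36.7 -25.7 -24.8]
top roof 217 [25.3 26.9 39.6 48.4 49.3]
cas 1293 [-39.3   0.   41.5] [ 44.3 107.5 172. ]
row [-0.002, -0.0, 0.0] [152.7, -0.3, -1.8]
```

View pics/t13.png

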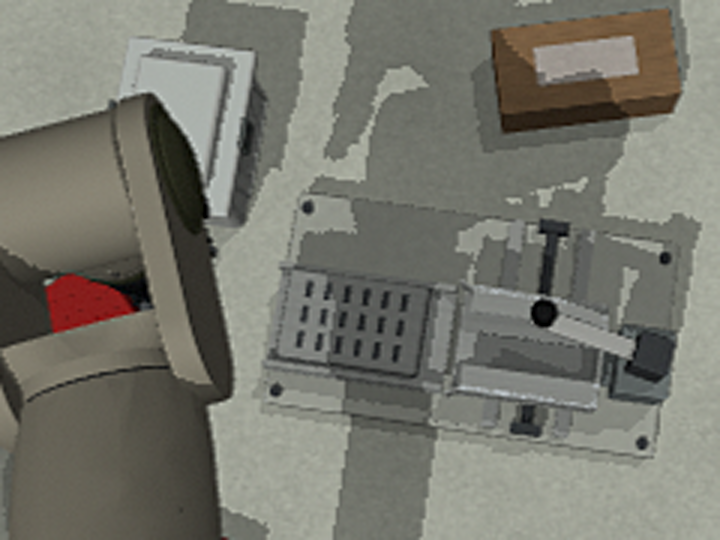

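View pics/s13.png

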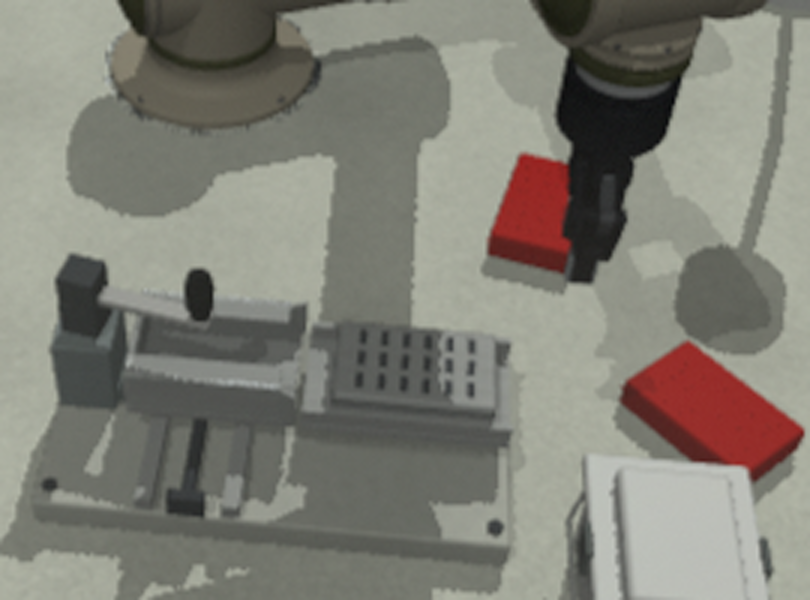

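```bash
python3 - <<'E'
from h import *
p,d=load("scene",13);C=cloud("scene",d)
for u,v in((440,108),(430,102),(450,100),(440,120),(425,95)): print(u,v,C[v,u].round(3),p[v,u])
E
```

```text
440 108 [0.575 0.28  0.408] [45 47 36]
430 102 [0.563 0.262 0.413] [38 39 26]
450 100 [0.572 0.296 0.424] [77 75 65]
440 120 [0.57  0.288 0.376] [24 25 27]
425 95 [0.557 0.252 0.424] [62 60 51]
```

>>> move_arm([
  [[0,0,0,25,0,-2,135],[0,0,0,60,0,-2,135],[0,0,0,95,0,-2,135],[0,0,0,125,0,-2,135],[0,0,0,145,0,-2,135],[0,0,0,152,0,-2,135],[0,0,0,152,0,-2,135],[0,0,0,152,0,-2,135]],
])

```text
t: 22.58
tool_pos: [0.5368, 0.2853, 0.0898]
ee_rot: [2.113, 1.57, 0.423]
ft_force: [-0.3, 0.0, 0.5]
grip_width: 0.04
```

```bash
python3 - <<'E'
from h import *
st()
for Y in(.19,.1,.032): x,y=L2W(0,Y);go(x,y,.088,-6.65)
p,d=snap("scene",14);crop(p,330,130,450,240,5,"s14")
E
```

```text
t 22.58 pos [536.8 285.3  89.8] jaw -6.8 xax [ 0.001  0.    -1.   ] F [-0.3  0.   0.5] M [ 0.02 -0.05  0.01] w 40.0 q [0.29 0.63 1.36 0.   1.15 0.41]
row [-0.003, -0.001, -0.001] [1.8, -1.0, 24.7]
row [-0.003, -0.001, -0.001] [1.8, -0.8, 114.7]
row [-0.003, -0.001, -0.001] [1.7, -0.6, 182.7]
```

View pics/s14.png

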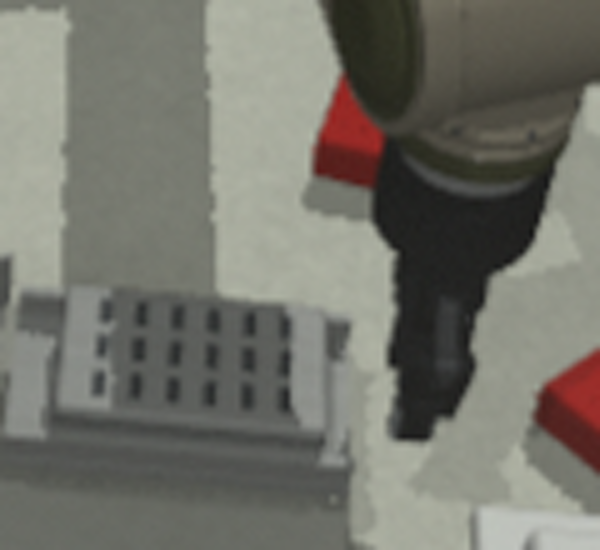

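>>> move_arm([
  [[0,0,0,2,-1,10,135],[0,0,0,2,-1,20,135],[0,0,0,2,-1,27,135],[0,0,0,2,-1,32,135],[0,0,0,2,-1,37,135],[0,0,0,2,-1,42,135],[0,0,0,2,-1,47,135],[0,0,0,2,-1,52,135],[0,0,0,2,-1,57,135],[0,0,0,2,-1,62,135],[0,0,0,2,-1,66,135],[0,0,0,2,-1,70,135]],
])

```text
t: 23.63
tool_pos: [0.5281, 0.2166, 0.089]
ee_rot: [2.243, 1.566, 0.554]
ft_force: [0.9, 5.7, 3.5]
grip_width: 0.0399
```

```bash
python3 - <<'E'
from h import *
st()
s=r.sense()['tool_pos'];th=np.radians(-6.65);q=s[:2]-np.array([.4917,-.0917]);print("loader",(q[0]*np.cos(th)+q[1]*np.sin(th)).round(4),(-q[0]*np.sin(th)+q[1]*np.cos(th)-.165).round(4))
snap("scene",15);X,Y,z=case("scene",15)
m=(z>86)&(z<93)&(Y>-10)&(Y<160)&(abs(X)<60);print("cas",m.sum(),np.percentile(X[m],[1,50,99]).round(1),np.percentile(Y[m],[1,50,99]).round(1))
p,d=load("scene",15);crop(p,240,130,450,270,3.5,"s15")
E
```

```text
t 23.63 pos [528.1 216.6  89. ] jaw -6.8 xax [ 0.004  0.003 -1.   ] F [0.9 5.7 3.5] M [ 0.92 -0.08  0.08] w 39.9 q [0.18 0.58 1.47 0.   1.08 0.3 ]
loader 0.0005 0.1454
cas 1321 [-40.1   6.7  48.6] [  2.8  67.3 134.4]
```

View pics/s15.png

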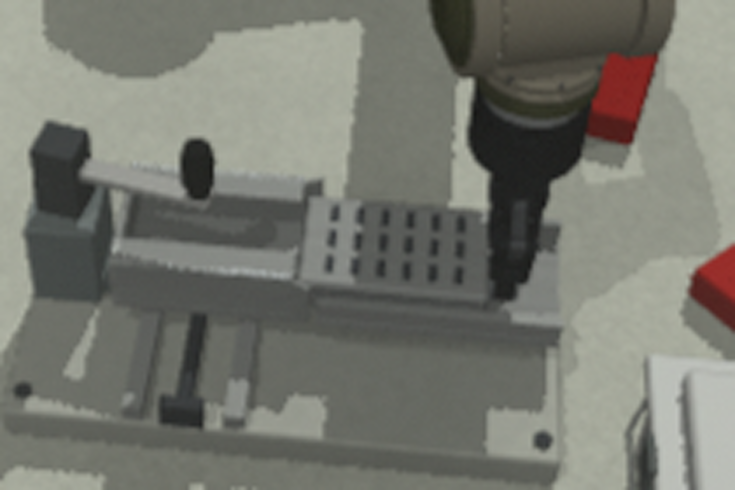

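>>> move_arm([
  [[0,0,0,0,0,5,135],[0,0,0,0,0,10,135],[0,0,0,0,0,15,135],[0,0,0,0,0,20,135],[0,0,0,0,0,26,135],[0,0,0,0,0,32,135],[0,0,0,0,0,38,135],[0,0,0,0,0,44,135],[0,0,0,0,0,50,135],[0,0,0,0,0,56,135],[0,0,0,0,0,62,135],[0,0,0,0,0,68,135]],
])

```text
t: 24.68
tool_pos: [0.5202, 0.1482, 0.0893]
ee_rot: [2.216, 1.565, 0.526]
ft_force: [0.4, 6.7, 5.0]
grip_width: 0.0399
```

```bash
cat >> h.py <<'E'
def rep(k):
    st()
    s=r.sense()['tool_pos'];th=np.radians(-6.65);q=s[:2]-np.array([.4917,-.0917]);print("loader",(q[0]*np.cos(th)+q[1]*np.sin(th)).round(4),(-q[0]*np.sin(th)+q[1]*np.cos(th)-.165).round(4))
    p,d=snap("scene",k);X,Y,z=case("scene",k)
    e=(Y>-110)&(Y<-15)&(z>94)&(z<101)
    for lo,hi in((-70,0),(0,90)):
        f=e&(X>lo)&(X<hi);print("roof",np.percentile(X[f],[1,50,99]).round(1))
    m=(z>86)&(z<93)&(Y>-20)&(Y<160)&(abs(X)<60);print("cas",m.sum(),np.percentile(Y[m],[1,50,99]).round(1))
    crop(p,240,130,450,270,3.5,f"s{k}")
E
python3 -c "
from h import *
rep(16)"
```

```text
t 24.68 pos [520.2 148.2  89.3] jaw -6.8 xax [ 0.005  0.003 -1.   ] F [0.4 6.7 5. ] M [ 1.15 -0.08 -0.02] w 39.9 q [0.06 0.54 1.56 0.   1.04 0.17]
loader 0.0005 0.0766
roof [-50.8 -37.9 -23.6]
roof [23.  38.5 50.8]
cas 752 [-18.7  25.4  73.4]
```

View pics/s16.png

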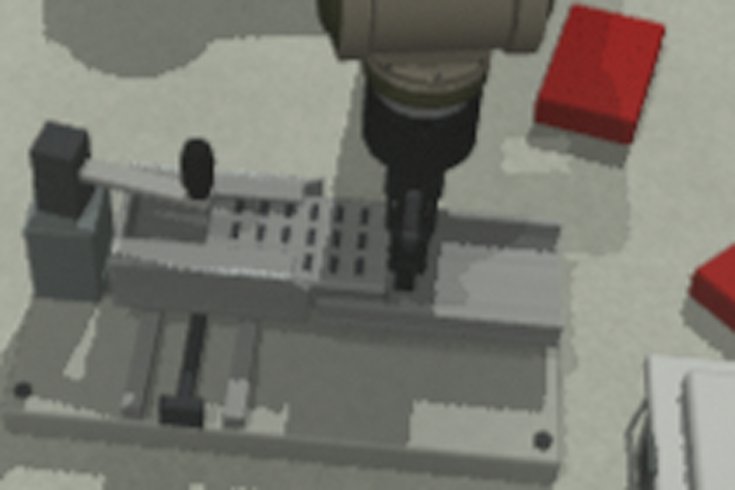

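>>> move_arm([
  [[0,0,0,0,0,5,135],[0,0,0,0,0,11,135],[0,0,0,0,0,17,135],[0,0,0,0,0,23,135],[0,0,0,0,0,29,135],[0,0,0,0,0,35,135],[0,0,0,0,0,41,135],[0,0,0,0,0,46,135],[0,0,0,0,0,50,135],[0,0,0,0,0,52,135]],
])

```text
t: 25.57
tool_pos: [0.5139, 0.0949, 0.0891]
ee_rot: [2.087, 1.566, 0.397]
ft_force: [0.1, 2.5, -2.2]
grip_width: 0.0404
```

```bash
python3 -c "
from h import *
rep(17)"
```

```text
t 25.57 pos [513.9  94.9  89.1] jaw -6.9 xax [ 0.005  0.002 -1.   ] F [ 0.1  2.5 -2.2] M [ 0.42 -0.06 -0.01] w 40.4 q [-0.05  0.52  1.61  0.    1.01  0.07]
loader 0.0004 0.0229
roof [-50.5 -37.8 -22.7]
roof [23.7 39.  51. ]
cas 216 [-19.4  -2.6  28.5]
```

View pics/s17.png

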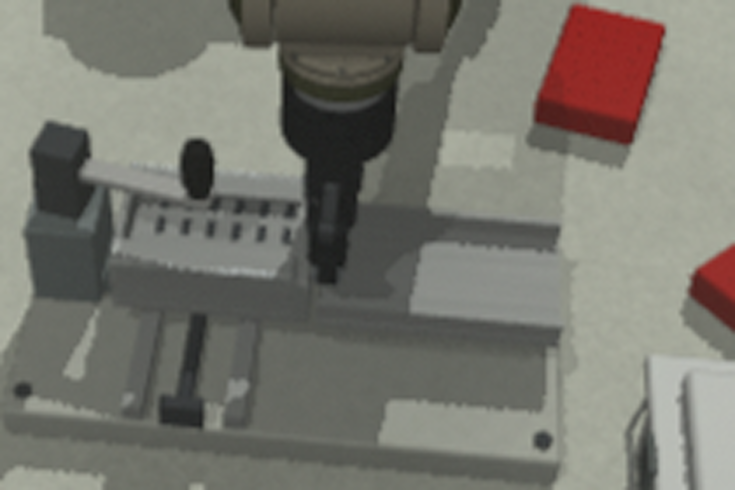

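Nearly home. I'll push in small steps until the force rises.

>>> move_arm([
  [[0,0,0,0,0,1,135],[0,0,0,0,0,2,135],[0,0,0,0,0,3,135],[0,0,0,0,0,3,135]],
])

```text
t: 25.95
tool_pos: [0.5135, 0.0922, 0.0891]
ee_rot: [2.141, 1.565, 0.45]
ft_force: [0.1, 5.1, -1.0]
grip_width: 0.04
```

```bash
python3 -c "
from h import *
st()"
```

```text
t 25.95 pos [513.5  92.2  89.1] jaw -6.9 xax [ 0.005  0.002 -1.   ] F [ 0.1  5.1 -1. ] M [ 0.78 -0.    0.08] w 40.0 q [-0.05  0.51  1.62  0.    1.01  0.07]
```

>>> move_arm([
  [[0,0,0,0,0,1,135],[0,0,0,0,0,2,135],[0,0,0,0,0,3,135],[0,0,0,0,0,3,135]],
])

```text
t: 26.28
tool_pos: [0.5131, 0.092, 0.0892]
ee_rot: [2.614, 1.561, 0.924]
ft_force: [2.6, 20.2, -2.2]
grip_width: 0.0402
```

```bash
python3 -c "
from h import *
st()"
```

```text
t 26.28 pos [513.1  92.   89.2] jaw -6.8 xax [ 0.006  0.007 -1.   ] F [ 2.6 20.2 -2.2] M [ 3.24 -0.28  0.24] w 40.2 q [-0.05  0.51  1.62  0.01  1.01  0.06]
```

Force rose to 20 N and motion stopped at loader y ≈ 20 mm, which puts the tail at about 10 mm: home. Now I'll back off and check.

>>> move_arm([
  [[0,0,0,0,0,-10,135],[0,0,0,0,0,-25,135],[0,0,0,0,0,-40,135],[0,0,0,-20,0,-55,135],[0,0,0,-50,0,-80,135],[0,0,0,-85,0,-110,135],[0,0,0,-120,0,-145,135],[0,0,0,-150,0,-180,135],[0,0,0,-160,0,-210,135],[0,0,0,-160,0,-230,135],[0,0,0,-160,0,-230,135],[0,0,0,-160,0,-230,135]],
])

```text
t: 27.28
tool_pos: [0.5393, 0.32, 0.2509]
ee_rot: [2.53, 1.562, 0.842]
ft_force: [-0.2, -0.1, -0.1]
grip_width: 0.0404
```

```bash
python3 - <<'E'
from h import *
rep(18)
snap("top",18);X,Y,z=case("top",18)
e=(Y>-110)&(Y<-15)&(z>94)&(z<101)
for lo,hi in((-70,0),(0,90)):
    f=e&(X>lo)&(X<hi);print("roof",np.percentile(X[f],[1,50,99]).round(1),np.percentile(Y[f],[1,99]).round(1))
for n in("top","scene"):
    X,Y,z=case(n,18)
    m=(z>84)&(z<94)&(Y>-115)&(Y<60)&(abs(X)<22);print(n,"cas",m.sum(),np.percentile(Y[m],[0,1,50,99,100]).round(1))
    m=(z>84)&(z<94)&(Y>1)&(Y<30)&(abs(X)<40);print(n,"tail",m.sum(),np.percentile(Y[m],[50,99,100]).round(1), np.percentile(X[m],[1,99]).round(1))
    m=(z>160)&(z<170)&(abs(X)<25)&(abs(Y+165)<25);print("hubtop",np.median(z[m]).round(1),X[m].mean().round(1),Y[m].mean().round(1))
p,d=load("top",18);crop(p,150,85,430,265,2.8,"t18")
cv2.imwrite("pics/s18f.png",load("scene",18)[0][:,:,::-1])
E
```

```text
t 27.28 pos [539.3 320.  250.9] jaw -6.7 xax [ 0.006  0.007 -1.   ] F [-0.2 -0.1 -0.1] M [-0.05 -0.03  0.01] w 40.4 q [0.35 0.52 1.08 0.   1.54 0.46]
loader -0.0004 0.2494
roof [-49.9 -37.4 -24.6]
roof [23.6 38.7 50.8]
cas 232 [-19.3  -0.9  11.1]
roof [-48.7 -37.1 -24.8] [-108.1  -16.2]
roof [25.1 39.1 49.3] [-108.3  -16.4]
top cas 632 [-114.8 -112.9  -47.2    9.1   10.4]
top tail 88 [ 5.8 10.4 10.6] [-38.8  38.1]
hubtop 163.7 0.2 -164.0
scene cas 556 [-114.9 -113.6  -50.     8.3    9.2]
scene tail 82 [5.3 9.2 9.2] [-36.4  37.9]
hubtop 165.0 2.6 -164.9
```

View pics/t18.png

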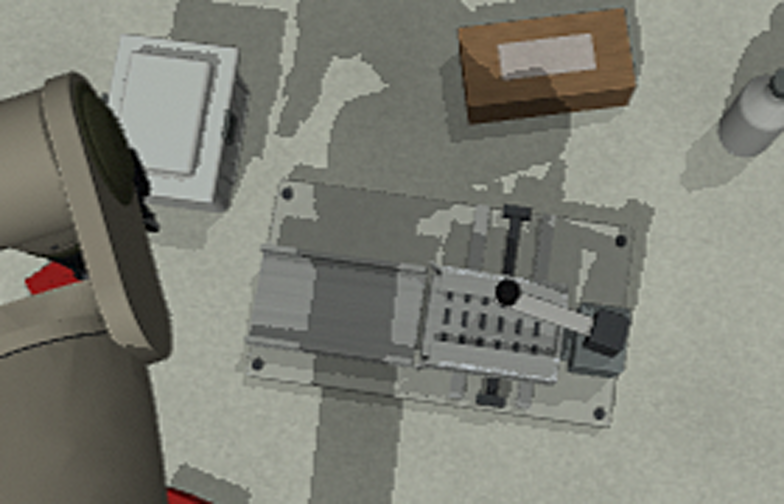

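View pics/s18f.png

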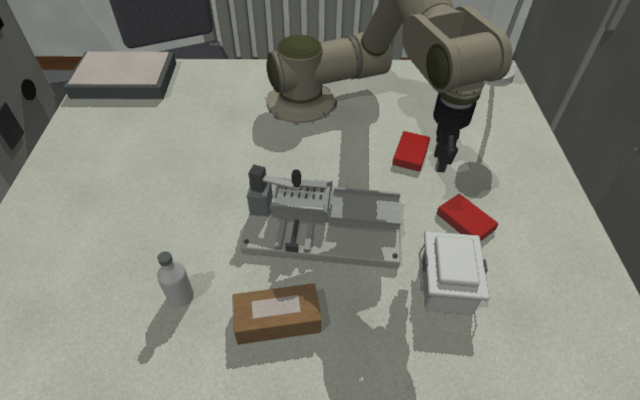

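The cassette tail stands about 10 mm out of the mouth, the case is in line, the crank is seated and nothing else has moved. I'm handing the job in.

```bash
python3 -c "
from h import *
print(r.job_done())"
```

```text
the job is handed in; nothing more can be done
None
```

I fitted the crank on the square shaft and wound it clockwise about 2.6 turns by the knob. Then I pushed the cassette along the tray into the case until it stopped, backed the arm off and handed the job in at about 27 s. No verdict came back.

Last checks, with the gripper clear and no force on it:
- **Case:** within about 0.5 mm of the tray line in both camera views, against the 4 mm allowed.
- **Cassette:** its tail stood about 9 to 10 mm out of the mouth. The push stopped there, with the force rising from about 5 N to 20 N.
- **Crank:** still seated, with the hub top at 164 to 165 mm.
- **Other things:** the tub, bottle, glove box and red boxes look unmoved in the pictures; I did not measure them.

No check failed. The scene view read up to about 2.5 mm off the top view in x at the hub and cassette, because side faces get caught in its masks, so I relied on the top view for the alignment.

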